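# Find the soft corner of a foot plate and shim it

## Task

The H-shaped aluminium foot plate has one soft corner. With closed fingertips press down on its corners, on the blue dots, one after another until you find the one that gives, let go of it, then press the red shim tab that belongs to that corner down flat so the plate sits level and firm. Leave the other three tabs standing, lift or grip nothing, and leave the things round about where they are.

Things in the scene. Friction and masses are not known exactly. Their poses are not given: they have to be found in the camera images.
- board: plywood board fixed to the bench, 270x250x12 mm. Origin: under the middle of the H plate, on the bench top; x points away from the robot, y to the left, z up, and the board may be turned about z. Four 10 mm steel dowels in the inner corners of the H keep the plate from sliding.
- plate: loose H-shaped aluminium plate, 0.8 kg, 10 mm thick: two bars, 50 mm in x by 220 mm in y, 60 mm before and behind the origin, joined by a web 60 mm wide. Origin: centre of its underside, 44 mm above the bench; axes as the board's. The flange in the middle rises 13 mm above it. It rests level on a foot under each bar end: three feet solid, one soft, which cannot be seen at rest.
- corner_near_left (a point): blue 16 mm dot on top of the plate at its near left corner (near = toward the robot, left = +y), 54 mm above the bench, over that corner's foot: the place to press. Over the soft foot it goes down about 3 mm to a stop under about 5 N and springs back when released; over a solid foot it stays put.
- corner_far_left (a point): blue 16 mm dot on top of the plate at its far left corner (near = toward the robot, left = +y), 54 mm above the bench, over that corner's foot: the place to press. Over the soft foot it goes down about 3 mm to a stop under about 5 N and springs back when released; over a solid foot it stays put.
- corner_near_right (a point): blue 16 mm dot on top of the plate at its near right corner (near = toward the robot, left = +y), 54 mm above the bench, over that corner's foot: the place to press. Over the soft foot it goes down about 3 mm to a stop under about 5 N and springs back when released; over a solid foot it stays put.
- corner_far_right (a point): blue 16 mm dot on top of the plate at its far right corner (near = toward the robot, left = +y), 54 mm above the bench, over that corner's foot: the place to press. Over the soft foot it goes down about 3 mm to a stop under about 5 N and springs back when released; over a solid foot it stays put.
- shim_p (a joint): hinge of shim p, rad: 0 to 0.05 with its tab standing (about 35 degrees up), 0.62 (stop) with the tab flat, parallel to the board. Moves at about 2 N on the tab, stays where left. Flat at the soft corner it fills the gap, the plate stays level; at a solid corner it would jack that corner up 3 to 4 mm.
- tab_p (a point): top of the red end of tab p (26 mm wide), which leans out from under the plate toward board -x. Its hinge lies along board y, 8 mm on the -x side of the dot of its corner, 20 mm above the bench. Standing, this point is 35 mm above and 43 mm before the hinge; flat, 24 mm above the bench, 55 mm before it. Which corner it serves varies: go by position.
- shim_q (a joint): hinge of shim q, rad: 0 to 0.05 with its tab standing (about 35 degrees up), 0.62 (stop) with the tab flat, parallel to the board. Moves at about 2 N on the tab, stays where left. Flat at the soft corner it fills the gap, the plate stays level; at a solid corner it would jack that corner up 3 to 4 mm.
- tab_q (a point): top of the red end of tab q (26 mm wide), which leans out from under the plate toward board -x. Its hinge lies along board y, 8 mm on the -x side of the dot of its corner, 20 mm above the bench. Standing, this point is 35 mm above and 43 mm before the hinge; flat, 24 mm above the bench, 55 mm before it. Which corner it serves varies: go by position.
- shim_r (a joint): hinge of shim r, rad: 0 to 0.05 with its tab standing (about 35 degrees up), 0.62 (stop) with the tab flat, parallel to the board. Moves at about 2 N on the tab, stays where left. Flat at the soft corner it fills the gap, the plate stays level; at a solid corner it would jack that corner up 3 to 4 mm.
- tab_r (a point): top of the red end of tab r (26 mm wide), which leans out from under the plate toward board -x. Its hinge lies along board y, 8 mm on the -x side of the dot of its corner, 20 mm above the bench. Standing, this point is 35 mm above and 43 mm before the hinge; flat, 24 mm above the bench, 55 mm before it. Which corner it serves varies: go by position.
- shim_s (a joint): hinge of shim s, rad: 0 to 0.05 with its tab standing (about 35 degrees up), 0.62 (stop) with the tab flat, parallel to the board. Moves at about 2 N on the tab, stays where left. Flat at the soft corner it fills the gap, the plate stays level; at a solid corner it would jack that corner up 3 to 4 mm.
- tab_s (a point): top of the red end of tab s (26 mm wide), which leans out from under the plate toward board -x. Its hinge lies along board y, 8 mm on the -x side of the dot of its corner, 20 mm above the bench. Standing, this point is 35 mm above and 43 mm before the hinge; flat, 24 mm above the bench, 55 mm before it. Which corner it serves varies: go by position.
- screwdriver: screwdriver with an orange handle, 228 mm long, lying beside the board; a bystander
- tape_measure: yellow and black tape measure, 93 mm long and 64 mm high, standing beside the board; a bystander
- oak_offcut: oak offcut, 110x40x22 mm, lying beside the board; a bystander
- cabinet_hinge: grey metal cabinet hinge, 84x56x22 mm, at the left side of the bench; a bystander
- mallet: wooden mallet, 292x124x62 mm, lying at the right side of the bench; a bystander
- block_plane: small metal block plane, 176x49x53 mm, standing at the left side of the bench; a bystander

How it is judged (in metres and radians):
On the way, in this order (a step that is already met when the one before it is completed fails the run):
1. the soft corner has been pressed and found: one corner dot went down by more than 2 mm under the fingers, with all tabs standing (z of any of corner_near_left, corner_far_left, corner_near_right, corner_far_right in the frame of board below 0.052 m and contact force between the fingers and plate above 1 N and value of joint each of shim_p, shim_q, shim_r, shim_s below 0.25 rad), for 0.1 s.
2. exactly one shim tab is flat, and the plate is level (within 0.010 rad) (((value of joint shim_p above 0.53 rad and value of joint each of shim_q, shim_r, shim_s below 0.25 rad) or (value of joint shim_q above 0.53 rad and value of joint each of shim_p, shim_r, shim_s below 0.25 rad) or (value of joint shim_r above 0.53 rad and value of joint each of shim_p, shim_q, shim_s below 0.25 rad) or (value of joint shim_s above 0.53 rad and value of joint each of shim_p, shim_q, shim_r below 0.25 rad)) and angle between plate's own z axis and vertical below 0.01 rad), for 0.2 s.
At the end, for the whole second after the job is handed in: One shim tab is flat (its joint above 0.53 rad) and the other three still stand (below 0.25 rad); the plate lies level within 0.010 rad, every corner dot at least 52.5 mm above the bench, at rest and within 8 mm of its place on the board (all of step 2 and z of each of corner_near_left, corner_far_left, corner_near_right, corner_far_right in the frame of board above 0.0525 m and horizontal distance between plate and board below 0.008 m and linear speed of plate below 0.01 m/s); the robot touches nothing.
It fails at once if a shim is pressed down at a corner that is not the soft one: the plate is jacked out of level (tilt over 0.014 rad with a tab past 0.53 rad) (value of joint any of shim_p, shim_q, shim_r, shim_s above 0.53 rad and angle between plate's own z axis and vertical above 0.014 rad).
It fails at once if the plate is lifted (its origin more than 10 mm above its place) (z of plate in the frame of board above 0.054 m).
It fails at once if one of the six bystanders is moved by more than 20 mm (distance of any of screwdriver, tape_measure, oak_offcut, cabinet_hinge, mallet, block_plane from where it was at the start of the episode above 0.02 m).
It also fails if it takes over 48 s, if anything falls off the work surface, if the arm or the gripper's body presses on something with over 40 N, if the wrist force passes 120 N, or if a joint passes its speed limit or range.

## Robot

A 6-joint arm with a two-finger parallel gripper is mounted at the origin on a cart in front of the work surface, level with it; the furniture and walls round the work are solid. World frame = base frame: x ahead of the robot, y to its left, z up, the work surface at z = 0. Lengths are in m, angles in degrees, forces in N, time in s.
With the tool pointing down it reaches from about 0.25 to 0.8 m from the base axis. Payload 3.9 kg.
Tool frame: the origin (TCP) lies at the very end of the fingers, on their centre line; the grasp point (between the pads) lies 19 mm behind it; z points along the fingers, y is the line along which they close (so a half turn about z gives the same grasp; the last joint's range is limited). The gripper opens to 85 mm and grips with 20 to 120 N. Pads are 22 mm wide; open, the fingers measure 114 mm over their backs; the gripper's body (76 mm by 85 mm) begins 54 mm behind the grasp point. The pads swing forward as they close: fully open they stand 13 mm farther back than shut.
Start: joints at [-75.459, 14.897, -7.913, 67.191, 0, 90], TCP at [0.132, -0.508, 0.231] pointing down, gripper open.
Joint ranges: [-159.42, 159.42], [-47.68, 98.78], [-73.54, 78.23], [-108.79, 121.32], [-90, 84.71], [-180, 180]. Speed limits (degrees/s): [147.25, 147.25, 180, 180, 180, 180].

## Interface

Orientations are given as [roll, pitch, yaw] about the fixed x, y, z axes, in that order (R = Rz(yaw) Ry(pitch) Rx(roll)).
In Python, from cell import robot gives the robot as it stands.
- The arm moves only by the tool move_arm, never from a script. Its argument "commands" is a list of rows, each a list of 4 numbers: the shift along the world's x, y, z in m, then the turn about the world's z in rad. A call has 1 to 10 rows; each row is the pose to reach, as a shift and turn from the pose commanded when the call began; what a row does not reach only later rows make up. A row lasts 1/8 s, in which the tool goes at most 62.5 mm and 10.7 degrees, less where a joint would pass 70% of its speed; a pose out of reach is approached as far as the arm can. A call with a gripper value outside its range is refused whole. "gripper" is the finger opening in m, from 0 to 0.0854, set as the call begins (left out, the last holds). The fingers move at their own pace and stop on an object; "newtons" is the grip in N (left out, the last holds). Time passes only in rows, so rows that repeat a pose let the fingers close. It gives the time, the measured TCP pose, the force, the opening and the grip force at its end, in the units of the state.
- robot.read_state(): the state, without advancing time (a new reading comes with each control period).
- robot.capture(name): name is "side" or "top" or "wrist"; returns a dict with "img" (384x512x3 uint8, blue, green, red), "range_z" (384x512 float32, m along the optical axis (not along the pixel's ray), 0 where there is no reading), "intrinsics" (3x3 intrinsics, pixels), "k1" (the pictures are not rectified: a ray, as slopes to the right and down, at radius r is drawn at 1 + k1 r^2 times it, then the intrinsics apply), "R" (3x3) and "t" (3): a world point X has camera coordinates R X + t. Camera axes: x right, y down, z forward; pixel columns grow to the right and rows downward; lengths in m; the calibration is good to about 2 mm. A picture is of the moment at which its call begins.
- robot.hand_in(): hands the job in; it is judged then, once.
The state is a dict: "time": time; "q": joint angles; "dq": joint speeds; "effort": joint torques, N m; "position": TCP position; "tool_rot": TCP orientation; "ft_force": force on the tool from outside, world axes, zero at the start; "wrist_torque": the same for the moment, N m; "finger_gap": opening from 0.0 (shut) to 1.0 (fully open); "grasp_force": force on a finger pad.
Only numpy, scipy, OpenCV 4.12 (cv2) and the standard library are available. Lean on these libraries where they do the work, as an engineer would, in place of code of your own. Each camera call takes 0.05 s, during which the arm holds its last target. There are 200 camera calls.

## Working session

There is one attempt and no reset: what is moved stays moved. The work goes in short steps, Python scripts to look and compute and a tool call to move; the robot and the scene stay as the last step left them, time stands still between calls to the robot, and variables do not carry over. Pictures are saved under pics/ and viewed, at most 10 in all, crops included, and the job is handed in when it is done.

Besides the shell and the picture viewer there is one more tool, called after "Call:" as a command line: name --pt "numbers of a row" for each row, then --argument value for the rest. move_arm: Moves the arm, as the interface text tells. Its arguments: {"type":"object","properties":{"commands":{"type":"array","items":{"type":"array","items":{"type":"number"}}},"gripper":{"type":"number"},"newtons":{"type":"number"}},"required":["commands"]}

```bash
mkdir -p pics
cat > h.py <<'E'
import numpy as np, cv2
from cell import robot
def world(c,mask=None):
    K=np.array(c["intrinsics"]);k=c["k1"];h,w=c["range_z"].shape
    u,v=np.meshgrid(np.arange(w),np.arange(h))
    d=np.array([k,0,0,0,0],float)
    p=cv2.undistortPoints(np.stack([u,v],-1).reshape(-1,1,2).astype(float),K,d).reshape(h,w,2)
    z=c["range_z"]
    X=np.dstack([p*z[...,None],z])
    return (X-np.array(c["t"]))@np.array(c["R"])
def blobs(c,mask,amin=15):
    X=world(c);n,l,s,cc=cv2.connectedComponentsWithStats(mask.astype(np.uint8))
    for i in range(1,n):
        if s[i,4]>=amin:
            m=(l==i)&(c["range_z"]>0)
            if m.sum()>5: print(cc[i].round(1),s[i,4],X[m].mean(0).round(4),'zmin/max',X[m][:,2].min().round(4),X[m][:,2].max().round(4))
def col(c):
    H=cv2.cvtColor(c["img"],cv2.COLOR_BGR2HSV).astype(int);h,s,v=H[...,0],H[...,1],H[...,2]
    return (h>95)&(h<130)&(s>120)&(v>50), ((h<7)|(h>173))&(s>140)&(v>60)
E
python3 - <<'E'
from h import *
for n in ["top","side"]:
    c=robot.capture(n); cv2.imwrite(f"pics/{n}0.png",c["img"])
    b,r=col(c); print(n,"blue");blobs(c,b);print("red");blobs(c,r)
print(robot.read_state())
E
```

```text
top blue
[146.4 127.2] 67 [0.8375 0.3973 0.0033] zmin/max -0.0042 0.0111
[155.5 140.6] 215 [0.779  0.3605 0.0127] zmin/max -0.0066 0.0496
[271.6 182.2] 15 [ 0.5854 -0.0637  0.0626] zmin/max 0.0576 0.07
[284.9 180.9] 17 [ 0.5882 -0.1116  0.0611] zmin/max 0.0548 0.0659
[279.2 188. ] 20 [ 0.5634 -0.0894  0.0598] zmin/max 0.0495 0.0669
red
[466.5   4.5] 110 [ 1.1551 -0.7767  0.2171] zmin/max 0.188 0.2369
[311.5  14.4] 182 [ 1.1432 -0.23    0.2163] zmin/max 0.1429 0.2456
[328.2  24.7] 23 [ 1.1786 -0.3117  0.0958] zmin/max 0.057 0.1328
[320.7  25.4] 47 [ 1.1746 -0.2821  0.0994] zmin/max 0.0555 0.1345
[224.3  70.1] 163 [1.0179 0.0885 0.0823] zmin/max 0.0671 0.0904
[176.9  69.9] 111 [1.0264 0.2647 0.0843] zmin/max 0.0662 0.093
[123.6 137.2] 365 [0.7983 0.4799 0.0131] zmin/max -0.0058 0.0467
[325.7 119.1] 16 [ 0.7891 -0.264   0.1261] zmin/max 0.1062 0.1368
[126.7 135.4] 47 [0.8086 0.4722 0.0022] zmin/max -0.0059 0.0123
[301.5 178.3] 31 [ 0.5958 -0.1717  0.0571] zmin/max 0.0134 0.0662
[254. 183.] 27 [ 0.5865 -0.0011  0.0586] zmin/max 0.0513 0.0677
[305.7 210.9] 35 [ 0.4775 -0.1779  0.0565] zmi
[... 526 characters left out ...]
67] zmin/max 0.095 0.1362
{'time': 0.1, 'q': array([-7.54576708e+01,  1.49321763e+01, -7.97777541e+00,  6.71900424e+01,
        8.03095831e-04,  8.99996842e+01]), 'dq': array([-0.00349611, -0.06971015,  0.17033084, -0.07330687, -0.01770545,
        0.0229903 ]), 'effort': array([ 2.34173976e-04, -4.06509697e+01,  2.54526901e+01,  1.01149140e-02,
        1.24486187e-04, -5.81083043e-06]), 'position': array([ 0.13167725, -0.50759292,  0.23055015]), 'tool_rot': array([-1.79900006e+02, -8.03645828e-04,  1.45426437e+01]), 'ft_force': array([-0.11224212, -0.27527545, -0.17157588]), 'wrist_torque': array([ 0.02422608,  0.00559526, -0.02842143]), 'grasp_force': 0.0, 'finger_gap': 0.9966942117706802}
```

View pics/top0.png

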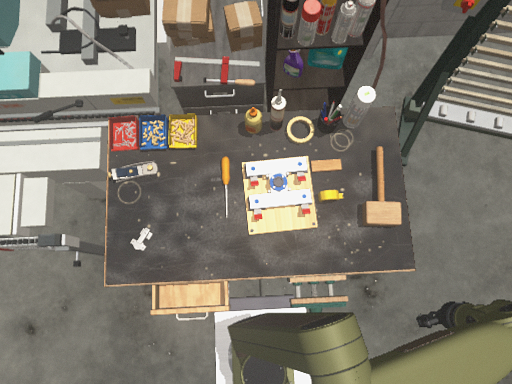

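View pics/side0.png

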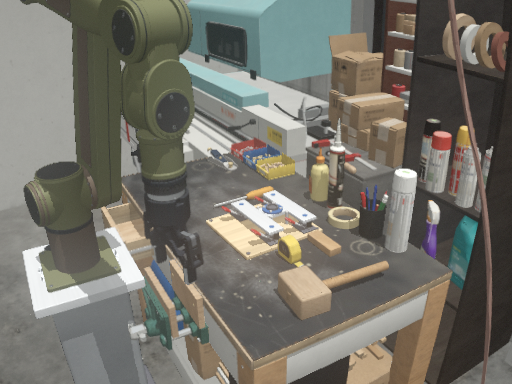

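The top view shows the board around column 280, row 195 (about 0.53, -0.09), turned by about 3.5°. Its red tabs are at (301,178), (254,183), (306,211) and (258,216). The side view shows nothing between the arm and the board. I'll go above it for a closer look.

Call:
move_arm --pt "0.03 0.04 0.02 -0.03" --pt "0.06 0.09 0.04 -0.06" --pt "0.09 0.14 0.06 -0.09" --pt "0.12 0.19 0.08 -0.12" --pt "0.15 0.24 0.1 -0.15" --pt "0.18 0.29 0.12 -0.18" --pt "0.21 0.33 0.13 -0.19" --pt "0.24 0.37 0.14 -0.19" --pt "0.27 0.4 0.14 -0.19" --pt "0.29 0.42 0.14 -0.19" --gripper 0

```text
time: 1.35
position: [0.4228, -0.0865, 0.371]
tool_rot: [-180.0, 0.0, 3.8]
ft_force: [0.8, -1.3, 0.8]
finger_gap: 0.001
grasp_force: 0.0
```

Run:
```python
from h import *
c=robot.capture("wrist"); cv2.imwrite("pics/w0.png",c["img"])
b,r=col(c); print("blue");blobs(c,b,30);print("red");blobs(c,r,30)
s=robot.read_state();print(s["position"],s["tool_rot"],s["ft_force"],s["time"])
```

```text
blue
[262.5  14.7] 159 [ 0.6118 -0.0871  0.0585] zmin/max 0.0564 0.061
[245.1  34. ] 187 [ 0.5863 -0.0645  0.0585] zmin/max 0.0561 0.0613
[270.   44.1] 380 [ 0.5757 -0.1004  0.0585] zmin/max 0.0553 0.0614
[204.2  79.8] 61 [ 0.5228 -0.0071  0.053 ] zmin/max 0.0504 0.055
[318.5  80.9] 62 [ 0.5324 -0.1766  0.053 ] zmin/max 0.0506 0.0544
red
[202.   30.5] 261 [ 0.5873 -0.0036  0.056 ] zmin/max 0.0486 0.0617
[322.1  31.8] 237 [ 0.5968 -0.1724  0.0558] zmin/max 0.0485 0.0623
[205.7 117.9] 221 [ 0.468  -0.0104  0.0544] zmin/max 0.0467 0.0602
[315.7 118.5] 206 [ 0.4784 -0.1791  0.0559] zmin/max 0.049 0.0615
[ 0.42482585 -0.08504064  0.37055456] [-1.79865322e+02 -6.66297919e-02  3.85195634e+00] [ 2.67306299  0.96718064 -0.80767942] 1.4
```

View pics/w0.png

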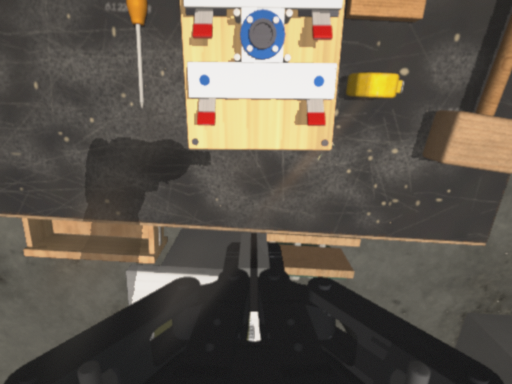

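The wrist view shows the near dots at (204,80) and (318,81), i.e. (0.523,-0.007) and (0.532,-0.177). They are 170 mm apart at z = 53 mm, with a yaw of 3.2°, and all four tabs are standing. From those, the far dots should be at (0.643, 0.000) and (0.652,-0.170).

Call:
move_arm --pt "0.03 0.02 -0.05 0" --pt "0.06 0.04 -0.1 0" --pt "0.08 0.06 -0.15 0" --pt "0.1 0.08 -0.2 0" --pt "0.1 0.08 -0.25 0" --pt "0.1 0.08 -0.28 0" --pt "0.1 0.08 -0.295 0" --pt "0.1 0.08 -0.295 0" --pt "0.1 0.08 -0.295 0"

```text
time: 2.52
position: [0.523, -0.0084, 0.0777]
tool_rot: [180.0, -0.1, 3.6]
ft_force: [0.6, 0.3, -0.7]
finger_gap: -0.002
grasp_force: 0.0
```

Call:
move_arm --pt "0 0.001 -0.012 0" --pt "0 0.001 -0.02 0" --pt "0 0.001 -0.022 0" --pt "0 0.001 -0.024 0" --pt "0 0.001 -0.025 0" --pt "0 0.001 -0.026 0" --pt "0 0.001 -0.026 0"

```text
time: 3.4
position: [0.521, -0.007, 0.0508]
tool_rot: [-180.0, 0.1, 3.7]
ft_force: [-5.5, 1.4, 7.5]
finger_gap: -0.002
grasp_force: 4.0
```

Call:
move_arm --pt "0 0 -0.001 0" --pt "0 0 -0.001 0" --pt "0 0 -0.001 0"

```text
time: 3.78
position: [0.521, -0.007, 0.0506]
tool_rot: [-180.0, 0.0, 3.7]
ft_force: [-6.5, 0.8, 13.2]
finger_gap: 0.001
grasp_force: 7.1
```

Call:
move_arm --pt "0 0 0.002 0" --pt "0 0 0.002 0" --pt "0 0 0.002 0"

```text
time: 4.15
position: [0.5217, -0.0071, 0.0513]
tool_rot: [-180.0, 0.0, 3.7]
ft_force: [-3.0, 0.8, 4.6]
finger_gap: 0.008
grasp_force: 2.2
```

Call:
move_arm --pt "0 0 0.002 0" --pt "0 0 0.002 0" --pt "0 0 0.002 0"

```text
time: 4.53
position: [0.5221, -0.0072, 0.0533]
tool_rot: [180.0, -0.0, 3.7]
ft_force: [-2.1, -0.9, 2.2]
finger_gap: -0.0
grasp_force: 1.7
```

Under 13 N this corner stopped at 50.6 mm, and the fingers still felt 2 N at 53.3 mm, so it looks soft. I'll press the near-right corner for comparison.

Call:
move_arm --pt "0 0 0.03 0" --pt "0.003 -0.05 0.03 0" --pt "0.006 -0.11 0.03 0" --pt "0.009 -0.155 0.025 0" --pt "0.01 -0.17 0.015 0" --pt "0.01 -0.17 0.006 0" --pt "0.01 -0.17 0.003 0" --pt "0.01 -0.17 0.001 0" --pt "0.01 -0.17 0.0 0" --pt "0.01 -0.17 0.0 0"

```text
time: 5.78
position: [0.5315, -0.1757, 0.0541]
tool_rot: [-180.0, 0.0, 3.8]
ft_force: [-3.5, 1.2, 5.4]
finger_gap: 0.004
grasp_force: 2.4
```

Call:
move_arm --pt "0 0 -0.001 0" --pt "0 0 -0.002 0" --pt "0 0 -0.002 0" --pt "0 0 -0.002 0"

```text
time: 6.28
position: [0.5315, -0.1757, 0.0539]
tool_rot: [-180.0, -0.0, 3.7]
ft_force: [-7.0, 2.8, 18.6]
finger_gap: -0.002
grasp_force: 9.2
```

The near-right corner is solid: 53.9 mm under 18.6 N. So near-left is the soft corner, and its tab is the one around (0.470,-0.010).

Call:
move_arm --pt "0 0 0.03 0" --pt "-0.01 0.01 0.05 0" --pt "-0.04 0.06 0.05 0" --pt "-0.055 0.11 0.05 0" --pt "-0.063 0.15 0.05 0" --pt "-0.063 0.166 0.04 0" --pt "-0.063 0.166 0.025 0" --pt "-0.063 0.166 0.02 0" --pt "-0.063 0.166 0.02 0"

```text
time: 7.4
position: [0.4688, -0.0115, 0.0708]
tool_rot: [180.0, 0.1, 3.6]
ft_force: [0.4, -0.3, 0.9]
finger_gap: -0.004
grasp_force: 0.0
```

Run:
```python
from h import *
s=robot.read_state();print(s["position"],s["ft_force"],s["time"])
c=robot.capture("wrist"); cv2.imwrite("pics/w1.png",c["img"])
b,r=col(c); print("red");blobs(c,r,60)
```

```text
[ 0.46875567 -0.01146768  0.0708216 ] [ 0.43846559 -0.32359479  0.8838435 ] 7.4
red
[251.1  13.3] 1553 [ 0.5845 -0.0034  0.0576] zmin/max 0.0518 0.062
[235.3 228.2] 326 [ 0.4713 -0.0007  0.052 ] zmin/max 0.0473 0.058
[264.9 228.3] 283 [ 0.4726 -0.0186  0.0523] zmin/max 0.0478 0.0774
[507.4 231.9] 255 [ 0.4795 -0.1659  0.0525] zmin/max 0.0456 0.0589
```

View pics/w1.png

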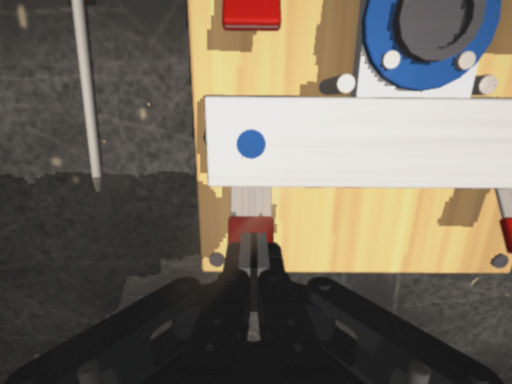

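The fingertips, at about (253,235), are centred above the near-left tab's red end at about (251,228). I'll press it down.

Call:
move_arm --pt "0 0.001 -0.01 0" --pt "0 0.001 -0.016 0" --pt "0 0.001 -0.022 0" --pt "-0.001 0.001 -0.028 0" --pt "-0.002 0.001 -0.034 0" --pt "-0.003 0.001 -0.04 0" --pt "-0.003 0.001 -0.044 0" --pt "-0.003 0.001 -0.046 0" --pt "-0.003 0.001 -0.048 0" --pt "-0.003 0.001 -0.048 0"

```text
time: 8.7
position: [0.4657, -0.0101, 0.0239]
tool_rot: [-180.0, 0.0, 3.7]
ft_force: [-2.6, -0.4, 6.8]
finger_gap: -0.002
grasp_force: 3.5
```

Call:
move_arm --pt "0 0 -0.001 0" --pt "0 0 -0.002 0" --pt "0 0 -0.002 0" --pt "0 0 -0.002 0"

```text
time: 9.2
position: [0.4657, -0.0101, 0.0234]
tool_rot: [180.0, -0.0, 3.7]
ft_force: [-7.3, 0.7, 21.6]
finger_gap: -0.001
grasp_force: 11.3
```

The tab is at its stop: 23.4 mm under 21.6 N. I'll lift away and check.

Call:
move_arm --pt "0 0 0.02 0" --pt "0 0 0.07 0" --pt "-0.02 -0.02 0.12 0" --pt "-0.04 -0.05 0.18 0" --pt "-0.05 -0.08 0.24 0" --pt "-0.05 -0.08 0.29 0" --pt "-0.05 -0.08 0.33 0" --pt "-0.05 -0.08 0.33 0" --pt "-0.05 -0.08 0.33 0"

```text
time: 10.32
position: [0.4158, -0.0901, 0.3506]
tool_rot: [-180.0, 0.0, 3.7]
ft_force: [0.2, 0.4, 0.2]
finger_gap: -0.005
grasp_force: 0.0
```

Run:
```python
from h import *
s=robot.read_state();print(s["position"],s["ft_force"],s["time"])
c=robot.capture("wrist"); cv2.imwrite("pics/w2.png",c["img"])
b,r=col(c); print("blue");blobs(c,b,30);print("red");blobs(c,r,30)
```

```text
[ 0.41577551 -0.09010042  0.35064913] [0.18004976 0.3714387  0.20680237] 10.325
blue
[260.5   4.1] 184 [ 0.6117 -0.0872  0.0585] zmin/max 0.0557 0.0662
[242.1  24.9] 209 [ 0.5861 -0.0646  0.0585] zmin/max 0.0562 0.0608
[268.3  35.4] 433 [ 0.5758 -0.1003  0.0585] zmin/max 0.0557 0.061
[199.2  73.4] 69 [ 0.523  -0.0071  0.0531] zmin/max 0.0512 0.0551
[319.7  74.3] 74 [ 0.5325 -0.1768  0.0532] zmin/max 0.0514 0.0558
red
[196.7  21.5] 271 [ 0.5869 -0.0039  0.0562] zmin/max 0.0486 0.0617
[323.2  22.5] 275 [ 0.5965 -0.1723  0.0558] zmin/max 0.0485 0.062
[316.5 114. ] 233 [ 0.4785 -0.1788  0.0559] zmin/max 0.049 0.062
[204.8 119.1] 216 [ 0.4584 -0.011   0.0226] zmin/max 0.0206 0.0256
```

View pics/w2.png

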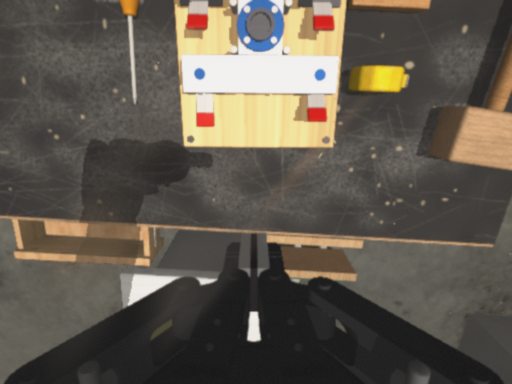

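The near-left tab, at (205,119), is flat at about z = 23 mm. The other three tabs still stand, and the plate is level and in place.

```bash
python3 -c "
from cell import robot
print(robot.hand_in())"
```

```text
the job is handed in; nothing more can be done
None
```

The near-left corner was the soft one; its shim tab is now pressed flat, the other three still stand, the plate measures level, and the job is handed in (the hand-in returned no verdict).

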